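# Free the casting from the mystery-thread clamp and send it down the flow lane

## Task

The small bronze casting is held in the clamping fixture, and nobody remembers whether the clamp's slanted knob has a right- or a left-hand thread: try it, feel which way gives, and turn it that way until the hold-down arm has swung fully clear of the casting. Then lift the casting out, set it in at the raised end of the sloped flow lane and let go, so that it slides down and lies against the stop. Leave the mug standing where it is.

Things in the scene. Friction and masses are not known exactly. Their poses are not given: they have to be found in the camera images.
- knob_grip (a point): Grip point of the clamp knob: on its axis, 10 mm below the end of the knob, a knurled steel cylinder 24 mm across and 31 mm long (on a boss 30 mm across and 6 mm high); the point is 26 mm out from the 68 x 68 mm grey face it sits on. z axis = knob axis, out of the face, leaning 30 degrees from vertical, away from the casting; x and y turn with the knob. Grasp it across, tool along -z.
- knob (a joint): Knob angle, rad, + = anticlockwise seen from outside. Starts within 0.06 of 0, the hold-down arm over the casting. It turns freely (about 0.1 N m) ONE way only, to 1.5 rad; whether + or - is hidden and differs each time. The other way it stops hard after 0.05 to 0.3 rad. The arm swings with it, angle for angle; beyond 1.2 rad it is clear of the casting. It stays where left.
- casting_center (a point): Centre, half-way up, of the small potato-shaped bronze casting, 50 mm (x) by 72 (y) by 43 high (z), about 0.2 kg, on the fixture's bed between two end jaws. Jaw cheeks 22 mm high flank its ends and leave the middle 36 mm of its long sides free. Closed, the hold-down arm reaches 22 mm over its -y end, so it cannot be lifted. Grasp across x at the middle.
- nest (a point): Point on the bed under the casting's place. Fixture axes: y away from the knob, z up. The fixture is bolted down: bed 100 x 243 mm, 12 mm thick; end jaws 30 mm high over it. The arm (18 mm wide, 45 long, top 57 mm over the bed) turns on a post 59 mm from here at -y. The knob head stands 138 mm away at -y; the knob reaches about 0.115 m over the bench.
- lane_entry (a point): Point on the floor of the aluminium flow lane, on its centre line, 55 mm from its open raised end; set the casting in here. The lane (fixed) is 300 mm long, 100 wide inside, rails 20 mm above the floor, sloping down 20 degrees. y = level, up-lane; x across; z up. The floor is slippery: what is let go slides down at once.
- lane_stop (a point): Point on the lane's floor at the face of the stop plate at its low end (axes as lane_entry, from which it lies 245 mm down the slope). The stop is 50 mm high above the floor.
- mug_center (a point): Centre, half-way up, of the mug, 83 mm across (122 with its handle) and 93 mm high, standing on the bench between fixture and lane. Bystander.
- casting: The same casting as a body; its origin is the middle of its underside, same axes as casting_center.

How it is judged:
By the outcome, as a careful person would: the job done as asked, in the order asked, and still so for the second after the job is handed in, with the robot touching nothing.
It also fails if it takes over 51 s, if anything falls off the work surface, if the arm or the gripper's body presses on something with over 40 N, if the wrist force passes 120 N, or if a joint passes its speed limit or range.

## Robot

A 6-joint arm with a two-finger parallel gripper is mounted at the origin on the work surface; the furniture and walls round the work are solid. World frame = base frame: x ahead of the robot, y to its left, z up, the work surface at z = 0. Lengths are in mm, angles in rad, forces in N, time in s.
With the tool pointing down it reaches from about 375 to 750 mm from the base axis. Payload 9 kg.
Tool frame: the origin (TCP) lies at the very end of the fingers, on their centre line; the grasp point (between the pads) lies 19 mm behind it (robot.tcp_to_grasp is the distance from the TCP to the grasp point, in mm); z points along the fingers, y is the line along which they close (so a half turn about z gives the same grasp; the last joint's range is limited). The gripper opens to 85 mm and grips with 20 to 120 N. Pads are 22 mm wide; open, the fingers measure 114 mm over their backs; the gripper's body (76 mm by 85 mm) begins 54 mm behind the grasp point. The pads swing forward as they close: fully open they stand 13 mm farther back than shut.
Start: joints at [1.07, 0.104, 0.097, 1.564, 0, 1.353], TCP at [167.431, 576.197, 231.331] pointing down, gripper open.
Joint ranges: [-2.99, 2.99], [-0.84, 1.86], [-1.1, 1.16], [-1.84, 2.11], [-1.51, 1.56], [-3.14, 3.14]. Speed limits (rad/s): [2.22, 2.22, 2.57, 3.14, 3.14, 3.14].

## Interface

Orientations are given as a unit quaternion [x, y, z, w].
In Python, from bench import robot, read_camera, camera_info, job_done gives the robot as it stands.
- The arm moves only by the shell command python3 -m handwheel 'ROWS'. ROWS is JSON, a list that holds one entry, the list of rows, each a list of 7 numbers: the shift along the tool's x, y, z in cm, then the turn, a rotation vector about the tool's x, y, z in degrees, then the opening, from -1 (shut) to 1 (fully open). A call has 1 to 12 rows; each row shifts and turns the commanded pose from where the row before left it, along the tool's axes as they then stand; what a row does not reach is not made up. A row lasts 1/8 s, in which the tool goes at most 62.5 mm and 10.7 degrees, less where a joint would pass 70% of its speed; a pose out of reach is approached as far as the arm can. A call is refused whole if a number of a shift passes 6.25 or a number of a turn 10.7, either way. A call with a gripper value outside its range is refused whole. The fingers move at their own pace and stop on an object; the grip force is fixed at half the most. Time passes only in rows, so rows that do not move let the fingers close. It gives the time, the measured TCP pose, the force, the opening and the grip force at its end, in the units of the state.
- robot.observe(): the state, without advancing time (a new reading comes with each control period).
- read_camera(name): name is "scene" or "top"; returns the picture (420x560x3 uint8, blue, green, red); there is no depth.
- camera_info(name): a dict with "intrinsics" (3x3 intrinsics, pixels), "rvec" (rotation vector, rad) and "tvec" (3), from world to camera coordinates, as OpenCV has them. Camera axes: x right, y down, z forward; pixel columns grow to the right and rows downward; lengths in mm; the calibration is good to about 2 mm. A picture is of the moment at which its call begins. camera_info takes no time and is no camera call.
- job_done(): hands the job in; it is judged then, once.
The state is a dict: "time_s": time; "q": joint angles; "dq": joint speeds; "joint_efforts": joint torques, N m; "tcp_pos": TCP position; "ee_rot": TCP orientation; "force": force on the tool from outside, world axes, zero at the start; "ft_torque": the same for the moment, N m; "grip_width": opening from 0.0 (shut) to 1.0 (fully open); "finger_force": force on a finger pad.
Only numpy, scipy, OpenCV 4.12 (cv2) and the standard library are available. Lean on these libraries where they do the work, as an engineer would, in place of code of your own. Each camera call takes 0.05 s, during which the arm holds its last target. There are 200 camera calls.

## Working session

There is one attempt and no reset: what is moved stays moved. The work goes in short steps, Python scripts to look and compute and a shell command to move; the robot and the scene stay as the last step left them, time stands still between calls to the robot, and variables do not carry over. Pictures are saved under pics/ and viewed, at most 10 in all, crops included, and the job is handed in when it is done.

```bash
mkdir -p pics; ls
python3 - <<'E'
from bench import robot, read_camera, camera_info
import cv2
for n in("scene","top"):
    cv2.imwrite(f"pics/{n}0.png",read_camera(n)); c=camera_info(n); print(n,c)
s=robot.observe();print({k:s[k] for k in("time_s","tcp_pos","ee_rot","grip_width","force")})
E
```

```text
pics
scene {'intrinsics': array([[534.49417664,   0.        , 279.06358246],
       [  0.        , 534.49417664, 196.90674079],
       [  0.        ,   0.        ,   1.        ]]), 'rvec': array([ 2.36022842, -0.78693751,  0.29331494]), 'tvec': array([-339.56471335,  253.09116064, 1574.56129778])}
top {'intrinsics': array([[430.82911219,   0.        , 290.6800438 ],
       [  0.        , 430.82911219, 208.24396649],
       [  0.        ,   0.        ,   1.        ]]), 'rvec': array([ 2.14476048, -2.19330135,  0.04946179]), 'tvec': array([   7.79432177,  436.32353503, 1138.85522681])}
{'time_s': 0.1, 'tcp_pos': array([167.26125436, 575.91145141, 230.59679943]), 'ee_rot': array([ 1.40911125e-01,  9.90022072e-01, -5.59969533e-04, -1.97484059e-04]), 'grip_width': 0.9973591571570978, 'force': array([ 0.02780769,  0.76943368, -0.05320695])}
```

View pics/scene0.png

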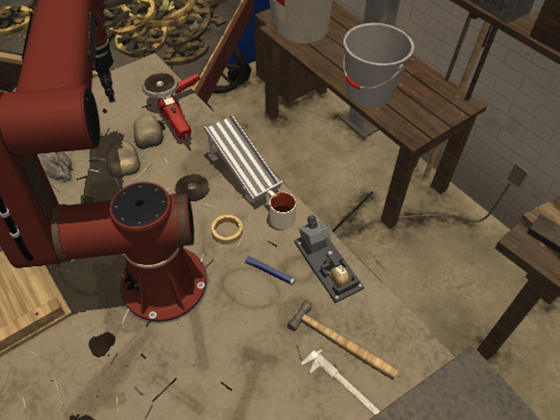

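View pics/top0.png

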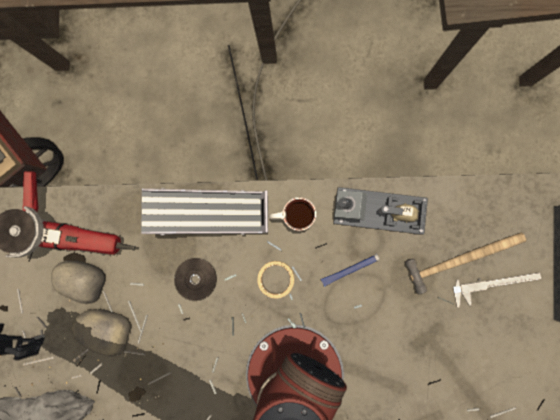

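The top view shows the lane at px (141-268, 189-235), its stop near the mug at (299,214). The fixture is at (333-427, 187-233), with the knob at its left and the casting at (407,212). I'll enlarge these regions.

Run:
```python
import cv2,numpy as np
t=cv2.imread("pics/top0.png");s=cv2.imread("pics/scene0.png")
r=lambda i,x,y,w,h,k:cv2.resize(i[y:y+h,x:x+w],None,fx=k,fy=k,interpolation=cv2.INTER_CUBIC)
a=r(t,325,180,110,60,7)           # 770x420
cv2.imwrite("pics/tf.png",a)
b=r(s,285,205,80,100,5);c=r(s,200,110,90,100,4)
o=np.zeros((500,800,3),np.uint8);o[:500,:400]=b;o[:400,420:780]=c
cv2.imwrite("pics/sf.png",o)
cv2.imwrite("pics/tl.png",r(t,135,180,190,60,4))
```

```text
(no output)
```

View pics/tf.png

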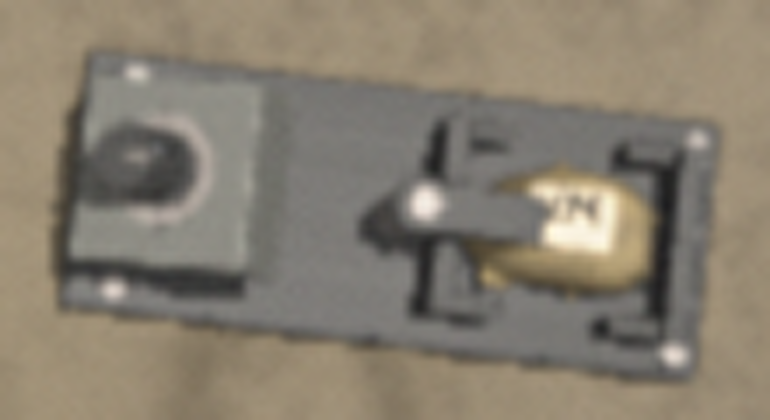

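View pics/sf.png

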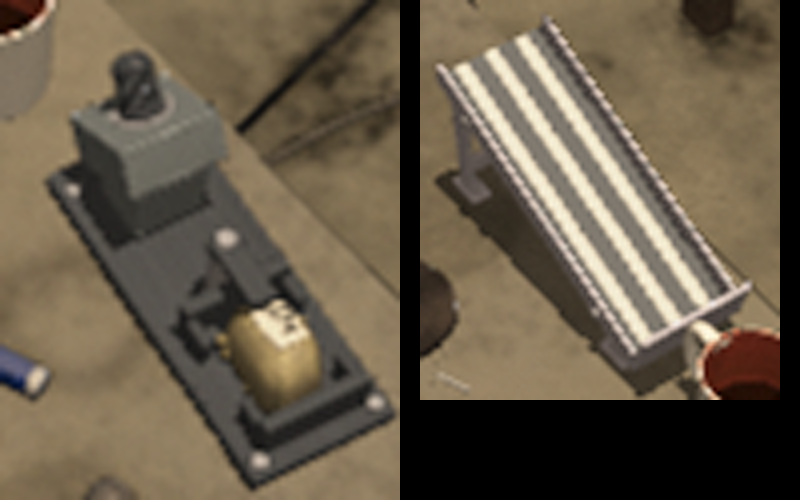

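View pics/tl.png

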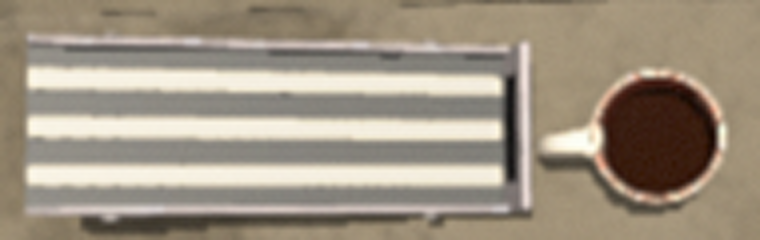

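The pictures are clear enough. In the top crop the bed corners and the post dot at (425,203) show. In both views the lane's raised end is at the left, away from the mug. Next I fit the fixture and the lane from these points.

```bash
cat > h.py <<'E'
import numpy as np,cv2
from scipy.optimize import least_squares
from scipy.spatial.transform import Rotation as R
from bench import camera_info
CI={n:camera_info(n) for n in("scene","top")}
def proj(n,P):
    c=CI[n];return cv2.projectPoints(np.atleast_2d(np.asarray(P,float)),c["rvec"],c["tvec"],c["intrinsics"],None)[0][:,0]
def ray(n,p):
    c=CI[n];M=cv2.Rodrigues(c["rvec"])[0];o=-M.T@c["tvec"];d=M.T@np.linalg.inv(c["intrinsics"])@np.r_[p,1];return o,d
def atz(n,p,z):
    o,d=ray(n,p);return o+d*(z-o[2])/d[2]
def tri(pt,ps):
    f=lambda X:np.r_[proj("top",X)[0]-pt,proj("scene",X)[0]-ps]
    r=least_squares(f,[500,0,50]);return r.x,np.abs(r.fun).max()
TF=lambda u,v:np.array([325+(u+.5)/7-.5,180+(v+.5)/7-.5])
SF=lambda u,v:np.array([285+(u+.5)/5-.5,205+(v+.5)/5-.5])
SL=lambda u,v:np.array([200+(u-420+.5)/4-.5,110+(v+.5)/4-.5])
TL=lambda u,v:np.array([135+(u+.5)/4-.5,180+(v+.5)/4-.5])
E
python3 - <<'E'
from h import *
np.set_printoptions(precision=1,suppress=True)
for c in[(88,50),(718,118),(692,380),(60,308)]:print("bed",atz("top",TF(*c),12))
for c in[(395,412),(252,488),(47,182)]:print("bed scene",atz("scene",SF(*c),12))
print("post",atz("top",TF(425,203),69),tri(TF(425,203),SF(227,238)))
print("face corners",[atz("top",TF(*c),70) for c in[(88,78),(265,88),(248,270),(72,258)]])
print("knob tip",tri(TF(112,165),SF(133,62)))
print("cast top",atz("top",TF(575,230),45))
for a,b in[((28,37),(548,20)),((26,212),(440,68)),((527,43),(748,287)),((527,210),(632,352))]:
    print("lane",tri(TL(*a),SL(*b)))
print("mug rim",atz("top",TL(659,137),93), atz("top",TL(543,143),60))
E
```

```text
bed [ 491.9 -128.2   12. ]
bed [ 459.8 -367.2   12. ]
bed [ 360.3 -352.9   12. ]
bed [ 392.9 -114.6   12. ]
bed scene [ 457.4 -367.1   12. ]
bed scene [ 358.2 -354.3   12. ]
bed scene [ 394.1 -118.6   12. ]
post [ 425.9 -244.    69. ] (array([ 426.1, -243.5,   73.5]), np.float64(0.27364075158124024))
face corners [array([ 474.5, -123.2,   70. ]), array([ 469.2, -187.4,   70. ]), array([ 403. , -179.1,   70. ]), array([ 408.8, -115.5,   70. ])]
knob tip (array([ 441.5, -129.2,  109.4]), np.float64(1.4190837452279652))
cast top [ 416.3 -303.3   45. ]
lane (array([484. , 354. , 140.7]), np.float64(1.0281414079300362))
lane (array([377.4, 353.2, 145.6]), np.float64(0.6264669511892293))
lane (array([479.6,  58. ,  71. ]), np.float64(0.0987997261986493))
lane (array([371. ,  61.8,  63.5]), np.float64(1.1626850027511466))
mug rim [416.  -25.6  93. ] [415.9  49.6  60. ]
```

```bash
cat >> h.py <<'E'
from bench import robot
yf=np.array([-.1345,-.991,0]);xf=np.array([-.991,.1345,0]);zf=np.array([0,0,1.]);
n=np.cos(np.pi/6)*zf-np.sin(np.pi/6)*yf
P=np.array([440.3,-134.5,100.5]); NEST=np.array([417.5,-302.5,12])
def ori(y,z):
    z=np.array(z,float);y=np.array(y,float)-np.dot(y,z)*z;y/=np.linalg.norm(y);return R.from_matrix(np.c_[np.cross(y,z),y,z])
DOWN=np.array([0,0,-1.])
yaw=lambda a:[np.cos(a),np.sin(a),0]
def rows(p0,R0,p1,R1,N):
    """identical rows leading from pose 0 to pose 1"""
    d=R0.inv().apply(p1-p0)/10;w=(R0.inv()*R1).as_rotvec()
    S=sum(R.from_rotvec(w*k/N).as_matrix() for k in range(N));p=np.linalg.solve(S,d)
    q=p0.copy();pts=[]
    for k in range(N):q=q+10*(R0*R.from_rotvec(w*k/N)).apply(p);pts.append(q)
    print(N,"x",np.r_[p.round(2),np.degrees(w/N).round(2)].tolist()," mid",pts[N//2].round(),"end",pts[-1].round())
def now():
    s=robot.observe();return s["tcp_pos"],R.from_quat(s["ee_rot"])
E
python3 - <<'E'
from h import *
p,r=now()
A=np.array([470,200,250.]);RA=ori(yaw(.55),DOWN)
RK=ori(-xf,-n);B=P-19*n+100*n
rows(p,r,A,RA,10);rows(A,RA,B,RK,8)
E
```

```text
10 x [-4.75, -1.35, -0.19, -0.01, 0.0, 4.23]  mid [383. 377. 242.] end [470. 200. 250.]
8 x [-3.27, -1.17, 1.83, 1.28, -3.6, 4.79]  mid [477.  18. 182.] end [446. -94. 171.]
```

```bash
python3 -m handwheel '[[[-4.75,-1.35,-0.19,0,0,4.23,1],[-4.75,-1.35,-0.19,0,0,4.23,1],[-4.75,-1.35,-0.19,0,0,4.23,1],[-4.75,-1.35,-0.19,0,0,4.23,1],[-4.75,-1.35,-0.19,0,0,4.23,1],[-4.75,-1.35,-0.19,0,0,4.23,1],[-4.75,-1.35,-0.19,0,0,4.23,1],[-4.75,-1.35,-0.19,0,0,4.23,1],[-4.75,-1.35,-0.19,0,0,4.23,1],[-4.75,-1.35,-0.19,0,0,4.23,1]]]'
python3 -m handwheel '[[[-3.27,-1.17,1.83,1.28,-3.6,4.79,1],[-3.27,-1.17,1.83,1.28,-3.6,4.79,1],[-3.27,-1.17,1.83,1.28,-3.6,4.79,1],[-3.27,-1.17,1.83,1.28,-3.6,4.79,1],[-3.27,-1.17,1.83,1.28,-3.6,4.79,1],[-3.27,-1.17,1.83,1.28,-3.6,4.79,1],[-3.27,-1.17,1.83,1.28,-3.6,4.79,1],[-3.27,-1.17,1.83,1.28,-3.6,4.79,1],[0,0,0,0,0,0,1],[0,0,0,0,0,0,1]]]'
python3 - <<'E'
from h import *
from bench import read_camera
p,r=now();print(p,robot.observe()["q"])
RK=ori(-xf,-n);print("axis err deg",np.degrees((r.inv()*RK).as_rotvec()))
rows(p,r,P-18*n,RK,6)
t=read_camera("top");s=read_camera("scene");
k=lambda i,x,y:cv2.resize(i[y:y+80,x:x+80],None,fx=5,fy=5,interpolation=cv2.INTER_CUBIC)
# marks: predicted knob tip and grip axis
def m(i,nm):
    for q in(P+10*n,P,P-26*n,p):
        u=proj(nm,q)[0];cv2.circle(i,tuple(int(v) for v in u.round()),1,(0,0,255),-1)
m(t,"top");m(s,"scene")
cv2.imwrite("pics/pre.png",np.hstack([k(t,310,160),k(s,270,180)]))
E
```

```text
time_s: 1.35
tcp_pos: [470.9, 198.9, 250.0]
ee_rot: [0.49, 0.872, -0.0, -0.0]
force: [0.3, 0.3, -0.8]
grip_width: 1.007
finger_force: 0.0
time_s: 2.6
tcp_pos: [446.5, -93.6, 170.8]
ee_rot: [0.727, 0.636, -0.194, 0.17]
force: [0.3, -0.3, 0.1]
grip_width: 1.0
finger_force: 0.0
[446.54726579 -93.62882765 170.80062253] [-0.15921506 -0.30306431 -0.46832709  1.39088423 -0.52206732  1.54184286]
axis err deg [ 0.0325797  -0.07919272  0.0326635 ]
6 x [-0.01, -0.01, 1.66, 0.01, -0.01, 0.01]  mid [ 442. -127.  114.] end [ 439. -143.   85.]
```

View pics/pre.png

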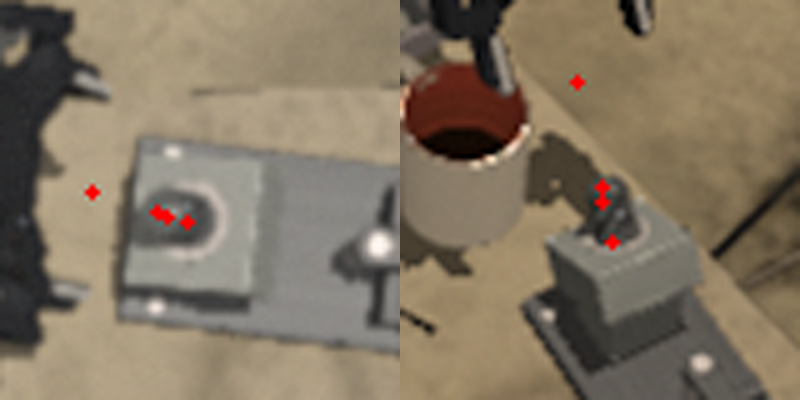

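The red marks for the knob axis sit close to the knob in the top view, but about 2 px left of it in the scene view. I'll check this with a fit of the face's corners.

Run:
```python
from h import *
np.set_printoptions(precision=1,suppress=True)
e=np.cross(n,xf)   # in-face, along ~+yf rising
e=yf*np.cos(np.pi/6)+zf*.5
L=34
cor=[L*(-xf-e),L*(-xf+e),L*(xf+e),L*(xf-e)]   # far-low, far-high, near-high, near-low
T=[TF(88,78),TF(265,88),TF(248,270),TF(72,258)]
print([x for x in T])
for use in("top","both"):
    def f(c):
        r=[proj("top",c+k)[0]-t for k,t in zip(cor,T)]
        if use=="both": r+= [proj("scene",c+cor[3])[0]-SF(72,118),proj("scene",c+cor[1])[0]-SF(222,130)]
        return np.ravel(r)
    s=least_squares(f,[438,-150,78]);print(use,s.x,s.fun.round(1),"grip",s.x+26*n)
# dark knob silhouette vs model, both views
t0,s0=[cv2.cvtColor(cv2.imread(f"pics/{m}0.png"),cv2.COLOR_BGR2GRAY) for m in("top","scene")]
u,v=np.linspace(0,2*np.pi,24),None
circ=12*(np.outer(np.cos(u),xf)+np.outer(np.sin(u),e))
def mask(nm,c,k=16):
    h=cv2.convexHull(np.vstack([proj(nm,c+circ+a*n) for a in(-20,10)]).astype(np.float32))[:,0]
    m=np.zeros((420,560),np.uint8);cv2.fillConvexPoly(m,np.round(h*16).astype(np.int32),255,shift=4);return m
for nm,g in(("top",t0),("scene",s0)):
    b=[]
    for dx in range(-12,13,2):
        for dy in range(-12,13,2):
            m=mask(nm,P+[dx,dy,0])>0;ring=cv2.dilate(m.astype(np.uint8),np.ones((5,5)))>0
            b.append((g[ring&~m].mean()-g[m].mean(),dx,dy))
    print(nm,sorted(b)[::-1][:4])
```

```text
[array([337.1, 190.7]), array([362.4, 192.1]), array([360. , 218.1]), array([334.9, 216.4])]
top [ 438.8 -150.7   71.4] [ 0.6 -0.1 -0.2 -0.5 -0.5  0.4  0.1  0.2] grip [ 440.6 -137.8   94. ]
both [ 439.4 -151.    72.2] [ 0.8 -0.4 -0.  -0.8 -0.4  0.1  0.3 -0.  -0.8  2.  -0.6 -1.8] grip [ 441.1 -138.1   94.7]
top [(np.float64(47.77835820895521), 0, -4), (np.float64(44.598258706467675), -2, -4), (np.float64(43.622263681592045), 2, -4), (np.float64(42.99049109292247), 0, -2)]
scene [(np.float64(58.23214285714286), 2, -2), (np.float64(56.86748550503509), 2, 0), (np.float64(55.23611534940495), 2, -4), (np.float64(53.216622458001765), 0, -4)]
```

```bash
sed -i 's/^P=np.array.*;/P=np.array([441.,-137.,100.]);/' h.py
python3 - <<'E'
from h import *
p,r=now();rows(p,r,P-16*n,ori(-xf,-n),6)
E
```

```text
6 x [-0.04, 0.0, 1.66, 0.01, -0.01, 0.01]  mid [ 442. -128.  114.] end [ 440. -145.   86.]
```

```bash
python3 -m handwheel '[[[-0.04,0,1.66,0,0,0,1],[-0.04,0,1.66,0,0,0,1],[-0.04,0,1.66,0,0,0,1],[-0.04,0,1.66,0,0,0,1],[-0.04,0,1.66,0,0,0,1],[-0.04,0,1.66,0,0,0,1],[0,0,0,0,0,0,1]]]'
python3 -m handwheel '[[[0,0,0,0,0,0,-0.2],[0,0,0,0,0,0,-0.2],[0,0,0,0,0,0,-0.2],[0,0,0,0,0,0,-0.2],[0,0,0,0,0,0,-0.2]]]'
```

```text
time_s: 3.58
tcp_pos: [438.4, -145.7, 84.3]
ee_rot: [0.728, 0.635, -0.195, 0.169]
force: [-0.8, -0.1, 0.1]
grip_width: 0.997
finger_force: 0.0
time_s: 4.2
tcp_pos: [439.6, -145.4, 85.8]
ee_rot: [0.728, 0.635, -0.195, 0.17]
force: [0.1, -0.6, -0.6]
grip_width: 0.4
finger_force: 0.0
```

```bash
python3 -m handwheel '[[[0,0,0,0,0,0,-0.4],[0,0,0,0,0,0,-0.4],[0,0,0,0,0,0,-0.5],[0,0,0,0,0,0,-1],[0,0,0,0,0,0,-1],[0,0,0,0,0,0,-1]]]'; python3 -c "
from h import *
s=robot.observe();print(s['ft_torque'],n,s['q'])"
```

```text
time_s: 4.95
tcp_pos: [441.8, -145.4, 86.6]
ee_rot: [0.728, 0.635, -0.193, 0.172]
force: [12.5, -0.6, -3.1]
grip_width: 0.267
finger_force: 58.7
[ 0.76744593 -1.88029442  1.03067566] [0.06725   0.4955    0.8660254] [-0.27495467 -0.32344321 -0.64028743  1.16792675 -0.51579378  1.40901314]
```

```bash
python3 -m handwheel '[[[0,0.2,0,0,0,0,-1],[0,0,0,0,0,0,-1]]]'; python3 -c "
from h import *
s=robot.observe();print(s['ft_torque'],s['ft_torque']@n)"
python3 -m handwheel '[[[0,0,0,0,0,3,-1],[0,0,0,0,0,3,-1],[0,0,0,0,0,3,-1],[0,0,0,0,0,0,-1]]]'; python3 -c "
from h import *
s=robot.observe();print(s['ft_torque'],s['ft_torque']@n)"
python3 -m handwheel '[[[0,0,0,0,0,3,-1],[0,0,0,0,0,3,-1],[0,0,0,0,0,0,-1]]]'; python3 -c "
from h import *
s=robot.observe();print(s['ft_torque'],s['ft_torque']@n)"
```

```text
time_s: 5.2
tcp_pos: [441.9, -145.5, 86.5]
ee_rot: [0.727, 0.636, -0.194, 0.171]
force: [-1.6, 5.1, 7.3]
grip_width: 0.261
finger_force: 59.6
[ 0.78257425  0.29287296 -0.24869822] -0.017632305590402703
time_s: 5.7
tcp_pos: [441.6, -145.4, 86.5]
ee_rot: [0.775, 0.576, -0.181, 0.185]
force: [-1.9, 6.0, 8.9]
grip_width: 0.263
finger_force: 59.6
[ 0.86090224  0.6912358  -0.12466786] 0.29243747949583127
time_s: 6.08
tcp_pos: [441.5, -145.3, 86.4]
ee_rot: [0.804, 0.535, -0.171, 0.194]
force: [-2.0, 6.5, 7.6]
grip_width: 0.262
finger_force: 59.8
[ 0.85805494  0.79051774 -0.07525528] 0.3842327492140829
```

```bash
cat > st.py <<'E'
from h import *
s=robot.observe();r=R.from_quat(s["ee_rot"]);y=r.apply([0,1,0]);e=yf*np.cos(np.pi/6)+zf*.5
print("turn deg",np.degrees(np.arctan2(y@e,-y@xf)).round(2),"Mn",round(s["ft_torque"]@n,3),"q6",s["q"][5].round(2))
E
python3 st.py
python3 -m handwheel '[[[0,0,0,0,0,3,-1],[0,0,0,0,0,0,-1]]]'>/dev/null; python3 st.py
python3 -m handwheel '[[[0,0,0,0,0,3,-1],[0,0,0,0,0,0,-1]]]'>/dev/null; python3 st.py
python3 -m handwheel '[[[0,0,0,0,0,3,-1],[0,0,0,0,0,0,-1]]]'; python3 st.py
```

```text
turn deg 14.99 Mn 0.384 q6 1.67
turn deg 17.99 Mn 0.327 q6 1.72
turn deg 20.98 Mn 0.46 q6 1.78
time_s: 6.82
tcp_pos: [441.0, -145.6, 86.4]
ee_rot: [0.844, 0.47, -0.156, 0.207]
force: [-5.8, 4.5, 8.9]
grip_width: 0.26
finger_force: 60.0
turn deg 23.97 Mn 0.451 q6 1.83
```

Run:
```python
from bench import read_camera
import cv2,numpy as np
k=lambda i,x,y:cv2.resize(i[y:y+80,x:x+80],None,fx=5,fy=5,interpolation=cv2.INTER_CUBIC)
t=read_camera("top");s=read_camera("scene")
cv2.imwrite("pics/turn.png",np.hstack([k(t,360,170),k(s,300,225)]))
```

```text
(no output)
```

View pics/turn.png

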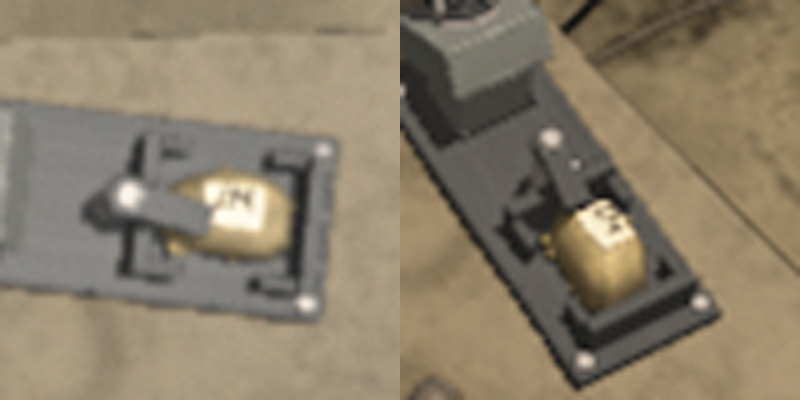

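The arm has turned only about 7° clockwise while the tool turned 24°. The knob slipped against the stop, so the other way must be free.

```bash
python3 -m handwheel '[[[0,0,0,0,0,-6,-1],[0,0,0,0,0,-6,-1],[0,0,0,0,0,0,-1]]]' >/dev/null; python3 st.py
python3 -m handwheel '[[[0,0,0,0,0,-6,-1],[0,0,0,0,0,-6,-1],[0,0,0,0,0,0,-1]]]' ; python3 st.py
python3 -m handwheel '[[[0,0,0,0,0,-6,-1],[0,0,0,0,0,-6,-1],[0,0,0,0,0,-6,-1],[0,0,0,0,0,0,-1]]]'; python3 st.py
```

```text
turn deg 11.91 Mn 0.099 q6 1.62
time_s: 7.68
tcp_pos: [441.8, -145.9, 86.6]
ee_rot: [0.727, 0.636, -0.195, 0.171]
force: [-0.1, 2.3, 5.7]
grip_width: 0.261
finger_force: 59.6
turn deg -0.06 Mn 0.054 q6 1.41
time_s: 8.18
tcp_pos: [442.5, -145.8, 86.5]
ee_rot: [0.62, 0.741, -0.218, 0.139]
force: [5.7, 0.2, 2.4]
grip_width: 0.26
finger_force: 59.4
turn deg -17.9 Mn 0.049 q6 1.1
```

Turning this way is free, so I carry on.

```bash
python3 -m handwheel '[[[0,0,0,0,0,-6,-1],[0,0,0,0,0,-6,-1],[0,0,0,0,0,-6,-1],[0,0,0,0,0,-6,-1],[0,0,0,0,0,-6,-1],[0,0,0,0,0,0,-1]]]'; python3 st.py
python3 -m handwheel '[[[0,0,0,0,0,-6,-1],[0,0,0,0,0,-6,-1],[0,0,0,0,0,-6,-1],[0,0,0,0,0,0,-1]]]'; python3 st.py
```

```text
time_s: 8.93
tcp_pos: [443.5, -145.5, 86.3]
ee_rot: [0.407, 0.876, -0.246, 0.078]
force: [12.1, 1.6, -2.8]
grip_width: 0.262
finger_force: 59.2
turn deg -47.84 Mn 0.056 q6 0.57
time_s: 9.43
tcp_pos: [443.9, -145.0, 86.0]
ee_rot: [0.265, 0.929, -0.254, 0.039]
force: [16.0, 3.0, -5.9]
grip_width: 0.259
finger_force: 59.1
turn deg -65.84 Mn 0.047 q6 0.26
```

```bash
python3 -m handwheel '[[[0,0,0,0,0,-6,-1],[0,0,0,0,0,-3,-1],[0,0,0,0,0,0,-1]]]'; python3 st.py
python3 - <<'E'
from bench import read_camera
import cv2,numpy as np
k=lambda i,x,y:cv2.resize(i[y:y+80,x:x+80],None,fx=5,fy=5,interpolation=cv2.INTER_CUBIC)
t=read_camera("top");s=read_camera("scene")
cv2.imwrite("pics/turn2.png",np.hstack([k(t,360,170),k(s,300,225)]))
E
```

```text
time_s: 9.8
tcp_pos: [444.3, -144.8, 85.8]
ee_rot: [0.192, 0.947, -0.256, 0.02]
force: [17.7, 4.2, -7.1]
grip_width: 0.26
finger_force: 59.4
turn deg -74.74 Mn -0.523 q6 0.1
```

View pics/turn2.png

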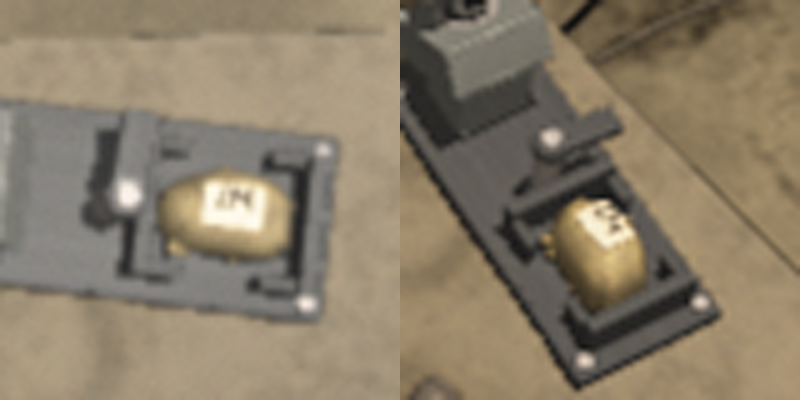

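The arm has swung fully clear to about 90°, and the torque shows the end stop. The casting is at crop (227,212), which is top px (405,212). Now I release the knob and back off.

```bash
python3 -m handwheel '[[[0,0,0,0,0,0,0.2],[0,0,0,0,0,0,0.2],[0,0,0,0,0,0,0.2],[0,0,-0.8,0,0,0,0.2],[0,0,-2,0,0,0,0.2],[0,0,-4,0,0,0,0.2],[0,0,-4,0,0,0,0.2],[0,0,0,0,0,0,0.4]]]'
python3 - <<'E'
from h import *
p,r=now();c=atz("top",[360+227.5/5-.5,170+212.5/5-.5],34);print("cast",c)
g=np.array([(c[0]+NEST[0])/2,(c[1]+NEST[1])/2,14.])
RC=ori(-xf,DOWN);U=g+[0,0,110]
rows(p,r,U,RC,10)
print(g)
E
```

```text
time_s: 10.9
tcp_pos: [450.5, -91.5, 182.6]
ee_rot: [0.19, 0.947, -0.258, 0.019]
force: [-0.2, 0.5, -0.3]
grip_width: 0.702
finger_force: 0.0
cast [ 418.16944921 -301.57391479   34.        ]
10 x [-1.55, -1.32, 1.19, -1.93, 2.58, 7.32]  mid [ 461. -227.  160.] end [ 418. -302.  124.]
[ 417.8347246  -302.03695739   14.        ]
```

```bash
python3 -m handwheel '[[[-1.55,-1.32,1.19,-1.93,2.58,7.32,1],[-1.55,-1.32,1.19,-1.93,2.58,7.32,1],[-1.55,-1.32,1.19,-1.93,2.58,7.32,1],[-1.55,-1.32,1.19,-1.93,2.58,7.32,1],[-1.55,-1.32,1.19,-1.93,2.58,7.32,1],[-1.55,-1.32,1.19,-1.93,2.58,7.32,1],[-1.55,-1.32,1.19,-1.93,2.58,7.32,1],[-1.55,-1.32,1.19,-1.93,2.58,7.32,1],[-1.55,-1.32,1.19,-1.93,2.58,7.32,1],[-1.55,-1.32,1.19,-1.93,2.58,7.32,1],[0,0,0,0,0,0,1],[0,0,0,0,0,0,1]]]'
python3 - <<'E'
from h import *
p,r=now();g=np.array([417.8,-302,14.])
rows(p,r,g,ori(-xf,DOWN),6);print(p)
E
```

```text
time_s: 12.4
tcp_pos: [415.3, -302.5, 120.5]
ee_rot: [0.754, 0.657, -0.002, -0.003]
force: [0.4, 0.2, 0.1]
grip_width: 1.001
finger_force: 0.0
6 x [0.01, 0.05, 1.77, -0.06, -0.0, -0.01]  mid [ 417. -302.   49.] end [ 418. -302.   14.]
[ 415.27792849 -302.52786599  120.49610309]
```

```bash
python3 -m handwheel '[[[0.01,0.05,1.77,-0.06,0,0,1],[0.01,0.05,1.77,-0.06,0,0,1],[0.01,0.05,1.77,-0.06,0,0,1],[0.01,0.05,1.77,-0.06,0,0,1],[0.01,0.05,1.77,-0.06,0,0,1],[0.01,0.05,1.6,-0.06,0,0,1],[0,0,0,0,0,0,1]]]'
python3 -m handwheel '[[[0,0,0,0,0,0,0.4],[0,0,0,0,0,0,0.3],[0,0,0,0,0,0,0.2],[0,0,0,0,0,0,-1],[0,0,0,0,0,0,-1],[0,0,0,0,0,0,-1]]]'
```

```text
time_s: 13.28
tcp_pos: [417.5, -301.6, 14.6]
ee_rot: [0.754, 0.657, 0.0, -0.001]
force: [0.1, 0.0, 0.3]
grip_width: 1.001
finger_force: 0.0
time_s: 14.02
tcp_pos: [418.6, -302.8, 17.5]
ee_rot: [0.754, 0.657, 0.0, 0.001]
force: [-2.4, 2.3, 9.2]
grip_width: 0.538
finger_force: 58.4
```

The grip sits a little high: the tool is pushed up and the width is under 50 mm. I'll regrip about 6 mm lower; the pads stand back at this opening, so it is safe.

```bash
python3 -m handwheel '[[[0,0,0,0,0,0,0.5],[0,0,0,0,0,0,0.5],[0,0,0.5,0,0,0,0.5],[0,0,0,0,0,0,0.5],[0,0,0,0,0,0,0.2],[0,0,0,0,0,0,0],[0,0,0,0,0,0,-1],[0,0,0,0,0,0,-1],[0,0,0,0,0,0,-1]]]'
```

```text
time_s: 15.15
tcp_pos: [418.2, -302.5, 11.9]
ee_rot: [0.754, 0.657, 0.0, 0.0]
force: [-2.1, 2.2, 6.7]
grip_width: 0.542
finger_force: 61.3
```

```bash
python3 -m handwheel '[[[0,0,-0.5,0,0,0,-1],[0,0,-1,0,0,0,-1],[0,0,-2,0,0,0,-1],[0,0,-3,0,0,0,-1],[0,0,-4,0,0,0,-1],[0,0,-4,0,0,0,-1],[0,0,-4,0,0,0,-1],[0,0,-1,0,0,0,-1],[0,0,0,0,0,0,-1]]]'
cat >> h.py <<'E'
ul=np.array([.018,1,0]);ul/=np.linalg.norm(ul);a20=np.radians(20)
up=ul*np.cos(a20)+zf*np.sin(a20); nl=zf*np.cos(a20)-ul*np.sin(a20)
E
python3 - <<'E'
from h import *
# lane check from the top view: rail top centres
for c,z in(((28,37),143),((26,212),143),((527,43),68),((527,210),68)):print(atz("top",TL(*c),z).round(1))
end=np.array([430.5,353.5,143])-20*nl
ent=end-55*up;stop=end-300*up;print("entry",ent.round(1),"stop",stop.round(1),"stop top",(stop+50*nl).round(1))
lx=np.cross(ul,zf);RL=ori(lx,-nl)
p,r=now();B=ent+80*nl
M=np.array([450,0,225.]);RM=R.from_rotvec([0,0,0])*ori(yaw(-.05),DOWN)
rows(p,r,M,RM,9);rows(M,RM,B,RL,9);print(robot.observe()["q"])
E
```

```text
time_s: 16.27
tcp_pos: [418.2, -302.6, 206.1]
ee_rot: [0.754, 0.657, 0.0, 0.0]
force: [-0.1, 0.2, -3.4]
grip_width: 0.543
finger_force: 61.9
[482.3 354.2 143. ]
[376.6 354.9 143. ]
[480.1  58.1  68. ]
[372.8  60.   68. ]
entry [429.7 308.7 105.4] stop [425.5  78.5  21.6] stop top [425.2  61.4  68.6]
9 x [3.38, 0.02, -0.21, 0.01, -0.0, -0.55]  mid [ 439. -135.  217.] end [450.   0. 225.]
9 x [3.02, -0.34, 0.97, 0.04, 2.22, -0.2]  mid [439. 155. 188.] end [429. 281. 181.]
[-8.80731175e-01 -1.57066108e-01 -2.05439242e-01  1.52184026e+00
  8.23832820e-04  8.27060422e-01]
```

```bash
python3 -m handwheel '[[[3.38,0.02,-0.21,0,0,-0.55,-1],[3.38,0.02,-0.21,0,0,-0.55,-1],[3.38,0.02,-0.21,0,0,-0.55,-1],[3.38,0.02,-0.21,0,0,-0.55,-1],[3.38,0.02,-0.21,0,0,-0.55,-1],[3.38,0.02,-0.21,0,0,-0.55,-1],[3.38,0.02,-0.21,0,0,-0.55,-1],[3.38,0.02,-0.21,0,0,-0.55,-1],[3.38,0.02,-0.21,0,0,-0.55,-1]]]'
python3 -m handwheel '[[[3.02,-0.34,0.97,0,2.22,-0.2,-1],[3.02,-0.34,0.97,0,2.22,-0.2,-1],[3.02,-0.34,0.97,0,2.22,-0.2,-1],[3.02,-0.34,0.97,0,2.22,-0.2,-1],[3.02,-0.34,0.97,0,2.22,-0.2,-1],[3.02,-0.34,0.97,0,2.22,-0.2,-1],[3.02,-0.34,0.97,0,2.22,-0.2,-1],[3.02,-0.34,0.97,0,2.22,-0.2,-1],[3.02,-0.34,0.97,0,2.22,-0.2,-1],[0,0,0,0,0,0,-1],[0,0,0,0,0,0,-1]]]'
python3 - <<'E'
from h import *
from bench import read_camera
end=np.array([430.,353.5,143])-20*nl;ent=end-55*up
p,r=now();print("above floor",(p-ent)@nl,robot.observe()["q"])
rows(p,r,ent+6*nl,ori(np.cross(ul,zf),-nl),6)
t=read_camera("top");s=read_camera("scene")
for i,m in((t,"top"),(s,"scene")):
    for q in(ent,p):cv2.circle(i,tuple(int(v) for v in proj(m,q)[0].round()),1,(0,0,255),-1)
k=lambda i,x,y:cv2.resize(i[y:y+100,x:x+100],None,fx=4,fy=4,interpolation=cv2.INTER_CUBIC)
cv2.imwrite("pics/lane1.png",np.hstack([k(t,130,160),k(s,190,80)]))
E
```

```text
time_s: 17.4
tcp_pos: [449.0, 1.3, 223.1]
ee_rot: [0.725, 0.689, -0.0, -0.001]
force: [1.3, 0.1, -2.5]
grip_width: 0.541
finger_force: 62.2
time_s: 18.77
tcp_pos: [428.9, 281.0, 179.8]
ee_rot: [0.703, 0.69, 0.125, -0.12]
force: [-0.9, 0.0, -2.1]
grip_width: 0.546
finger_force: 62.3
above floor 79.3561220052591 [ 0.11060269 -0.35363353 -0.45259506  1.42060517  0.34429143  1.70922646]
6 x [0.01, -0.01, 1.22, 0.04, 0.01, -0.0]  mid [429. 298. 134.] end [429. 307. 111.]
```

View pics/lane1.png

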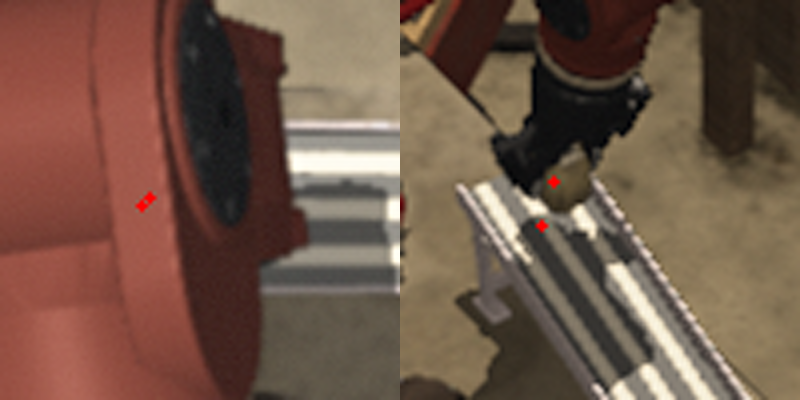

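The casting is held over the raised end of the lane. The entry mark in the scene view lies on the lane at (542,226) in the crop. I lower it now and watch the force.

```bash
python3 -m handwheel '[[[0.01,0,1.4,0,0,0,-1],[0.01,0,1.4,0,0,0,-1],[0.01,0,1.4,0,0,0,-1],[0.01,0,1.4,0,0,0,-1],[0,0,0.7,0,0,0,-1],[0,0,0.5,0,0,0,-1],[0,0,0.2,0,0,0,-1],[0,0,0,0,0,0,-1]]]'
python3 -m handwheel '[[[0,0,0.2,0,0,0,-1],[0,0,0,0,0,0,-1]]]'
```

```text
time_s: 19.88
tcp_pos: [430.6, 305.8, 115.8]
ee_rot: [0.703, 0.69, 0.126, -0.119]
force: [-0.0, 0.6, -2.6]
grip_width: 0.542
finger_force: 62.3
time_s: 20.12
tcp_pos: [430.5, 306.5, 113.8]
ee_rot: [0.703, 0.69, 0.126, -0.119]
force: [0.2, -0.8, -3.9]
grip_width: 0.542
finger_force: 62.3
```

```bash
for i in 1 2; do python3 -m handwheel '[[[0,0,0.2,0,0,0,-1],[0,0,0,0,0,0,-1]]]' | grep -E 'pos|force'; done
```

```text
tcp_pos: [430.4, 307.2, 111.7]
force: [-1.4, 0.2, -2.8]
finger_force: 62.3
tcp_pos: [430.4, 307.9, 109.8]
force: [-0.6, 0.4, -2.6]
finger_force: 62.3
```

```bash
for i in 1 2; do python3 -m handwheel '[[[0,0,0.2,0,0,0,-1],[0,0,0,0,0,0,-1]]]' | grep -E 'pos|force'; done
```

```text
tcp_pos: [430.6, 308.6, 108.0]
force: [0.3, -0.3, -1.8]
finger_force: 62.4
tcp_pos: [431.8, 309.2, 108.1]
force: [-0.8, -5.7, 9.1]
finger_force: 64.6
```

The casting touches the floor. I release to a part opening, so the fingers stay inside the rails, wait, then withdraw along the tool axis.

```bash
python3 -m handwheel '[[[0,0,-0.1,0,0,0,0.1],[0,0,0,0,0,0,0.3],[0,0,0,0,0,0,0.4],[0,0,0,0,0,0,0.4],[0,0,0,0,0,0,0.4],[0,0,0,0,0,0,0.4],[0,0,0,0,0,0,0.4],[0,0,0,0,0,0,0.4]]]'
python3 -m handwheel '[[[0,0,-1,0,0,0,0.4],[0,0,-3,0,0,0,0.4],[0,0,-5,0,0,0,0.4],[0,0,-5,0,0,0,0.4],[0,0,-2,0,0,0,0.4],[0,0,0,0,0,0,0.4]]]'
python3 - <<'E'
from h import *
from bench import read_camera
t=read_camera("top");s=read_camera("scene")
k=lambda i,x,y:cv2.resize(i[y:y+100,x:x+100],None,fx=4,fy=4,interpolation=cv2.INTER_CUBIC)
cv2.imwrite("pics/fin.png",np.hstack([k(t,220,160),k(s,215,130)]))
E
```

```text
time_s: 22.12
tcp_pos: [430.5, 308.9, 107.1]
ee_rot: [0.703, 0.69, 0.126, -0.119]
force: [-0.2, 0.3, 0.2]
grip_width: 0.695
finger_force: 0.0
time_s: 22.88
tcp_pos: [429.5, 253.8, 259.5]
ee_rot: [0.703, 0.69, 0.127, -0.118]
force: [-0.2, -0.1, -1.0]
grip_width: 0.702
finger_force: 0.0
```

View pics/fin.png

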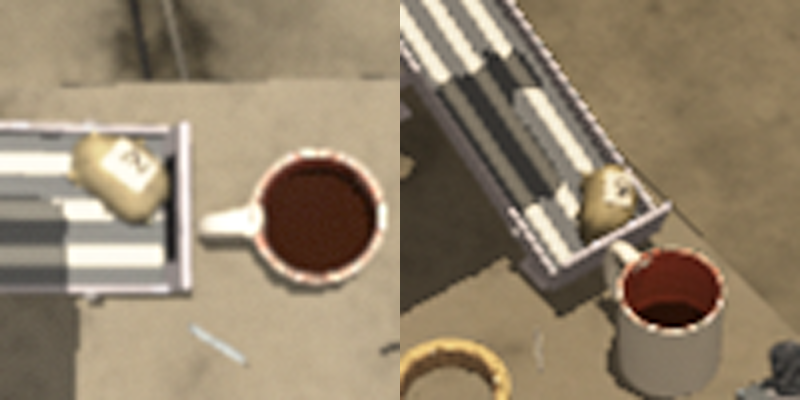

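The casting lies at the low end, against the stop at top-crop (165,190), and the mug stands where it was. I let it settle, check that it is still, and hand in.

```bash
python3 - <<'E'
from bench import read_camera
import cv2
cv2.imwrite("pics/a.png",read_camera("top"))
E
python3 -m handwheel '[[[0,0,0,0,0,0,0.4],[0,0,0,0,0,0,0.4],[0,0,0,0,0,0,0.4],[0,0,0,0,0,0,0.4],[0,0,0,0,0,0,0.4],[0,0,0,0,0,0,0.4],[0,0,0,0,0,0,0.4],[0,0,0,0,0,0,0.4]]]' | head -1
python3 - <<'E'
from bench import read_camera,job_done
import cv2,numpy as np
a=cv2.imread("pics/a.png").astype(int)[185:240,230:275];b=read_camera("top").astype(int)[185:240,230:275]
d=np.abs(a-b).mean();print(d)
if d<3: print(job_done())
E
```

```text
time_s: 24.02
1.0522558922558922
the job is handed in; nothing more can be done
None
```

The job is handed in at about 24 s: the knob turned freely anticlockwise, the hold-down arm is fully clear, the casting lies still at the stop (turned somewhat askew), and the mug was not moved.

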